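Show the tagged culture jar to the bench camera

TASK

Turn the knob of the jar stand, not the jar itself, until the pointer on the turntable meets the index tab. Then turn the sprung mirror by the black grip on top of it until the bench camera sees the marked card in the middle of the mirror (the needle under the mirror points straight at the card), and finish while still holding the grip at that angle, because the spring swings the mirror back if you let go. Leave the index tab and the other glassware and tools where they are.

Things in the scene. Friction and masses are not known exactly. Their poses are not given: they have to be found in the camera images.
- viewer: fixed viewing unit. Origin on the bench (z = 0) on the upright mirror axis; its +x runs level from the mirror axis to the camera. White round foot 96 mm across, 30 mm high; flat bar along +x to a post with a white camera head (42 mm wide, top 121 mm above the bench, back face at x = 266 mm) that looks along -x at the mirror.
- lens (a point): centre of the camera's front lens, 188 mm from the mirror axis along the viewer's +x, 100 mm above the bench
- mirror: the mirror in its steel frame (90 mm wide, 76 mm high, middle 100 mm above the bench) with the black bar grip on top; it turns on the upright axis of the viewer. Origin on the axis 56 mm above the bench; z up; +x is the normal of the reflecting face. At rest +x points at the camera. It turns only clockwise seen from above, 0 to 1.3 rad from rest, against a spring that swings it back to rest when let go (torque about 0.024 N m at rest plus 0.04 N m per rad).
- mirror_grip (a point): black bar grip fixed on top of the mirror; the point is in the middle of the bar, on the mirror axis, 168 mm above the bench; same axes as the mirror. The bar is 12 mm thick along the mirror's x, 38 mm long along y and 30 mm high (153 to 183 mm above the bench), on a disc of 38 mm; the frame's top is 138 mm above the bench. Pinch it across x from above; turning it turns the mirror one to one.
- sight: dark needle 128 mm long, level, 44 mm above the bench under the mirror, with a rounded end. Origin on the mirror axis; its +x (along the needle) is always the camera's line of sight after reflection in the mirror: it is geared to turn twice as far as the mirror (clockwise from above). At rest it points at the camera. The card is seen in the middle of the mirror when the card's centre lies on the level line through the mirror axis along this +x.
- stand: fixed jar stand. Origin on the bench under the turntable axis; round white body 160 mm across, 40 mm high, with a tail along its -x that carries the knob 150 mm from the turntable axis. Its +y roughly faces the mirror.
- knob (a joint): angle of the stand's knob (rad), grows counterclockwise from above, -1.8 to 1.8; stiff enough to stay where left (about 0.05 N m). The turntable is belt-driven and turns the same way by half the knob's angle. At 0 the knob's bar lies along the stand's x and the pointer along the stand's +y.
- knob_grip (a point): middle of the knob's bar grip, on the knob's axis, 83 mm above the bench. The bar is 40 mm long along this point's x, 13 mm thick along its y and 30 mm high (68 to 98 mm above the bench), on a disc of 42 mm. Pinch it across y from above.
- platter: aluminium turntable of 108 mm with a glass culture jar (68 mm across, top 151 mm above the bench), the upright card and the pointer, all turning together. Origin on its axis 42 mm above the bench; +y runs to the pointer and card. Do not push it; turn it by the knob.
- pointer_tip (a point): tip of the small dark pointer on the turntable's rim, 62 mm from the turntable's axis, 50 mm above the bench, below the card
- index_tip (a point): tip of the dark index tab beside the turntable's rim, 64 mm from the turntable's axis, 50 mm above the bench; stays where it is, up to 0.2 rad either side of the stand's +y. At the start the pointer stands 0.25 to 0.9 rad counterclockwise (from above) of it.
- tag (a point): centre of the black cross (30 mm) on the white upright card (40 mm wide), on the turntable 48 mm from its axis straight above the pointer, 100 mm above the bench; faces outward
- dish: single glass dish with lid, 94 mm across, 15 mm high; origin under its middle; a bystander
- dish_stack: pile of four such dishes (one solid thing), 64 mm high; origin under its middle; a bystander
- flask: conical glass flask, 72 mm across, 120 mm high; origin under its middle; a bystander
- screw_cap: loose screw cap, 38 mm across, 15 mm high; origin under its middle; a bystander
- plant_jar: loose culture jar, 68 mm across, 104 mm high (a twin of the jar on the stand, without a card); origin under its middle; a bystander
- spirit_lamp: glass spirit lamp, 80 mm across, 86 mm high; origin under its middle; a bystander
- forceps: steel forceps lying down, 190 mm long, 6 mm high; origin under its middle; a bystander
- wash_bottle: closed bottle, 68 mm across, 170 mm high; origin under its middle; a bystander

How it is judged:
On the way, in this order (a step that is already met when the one before it is completed fails the run):
1. the pointer meets the index tab (tips within 6 mm, so 5.6 mm along the rim), the turntable at rest (distance between pointer_tip and index_tip below 0.006 m and angular speed of platter below 0.1 rad/s), for 0.3 s.
2. with the pointer still on the tab and the mirror's grip held, the camera's reflected line of sight passes within 30 mm of the card's centre (distance between pointer_tip and index_tip below 0.006 m and y of tag in the frame of sight between -0.03 and 0.03 m and x of tag in the frame of sight above 0.1 m and contact force between the fingers and mirror above 1 N and distance between the grasp point and mirror_grip below 0.035 m and angular speed of mirror below 0.08 rad/s), for 0.5 s.
At the end, for the whole second after the job is handed in: The pointer tip is within 6 mm of the index tip; the fingers hold the mirror's grip (more than 1 N, the grasp point within 35 mm of the middle of the grip) with the mirror still (under 0.08 rad/s); the card's centre is ahead of the needle and within 30 mm to either side of the needle's line (all of step 2); the arm keeps its last pose, push and grip.
It fails at once if the jar, card or turntable is pushed directly (more than 2 N) (contact force between any of the fingers, the arm and platter above 2 N).
It fails at once if the index tab is shifted by more than 4 mm (distance of index_tip from where it was at the start of the episode above 0.004 m).
It fails at once if a bystander is moved by more than 20 mm (distance of any of dish, dish_stack, flask, screw_cap, plant_jar, spirit_lamp, forceps, wash_bottle from where it was at the start of the episode above 0.02 m).
It also fails if it takes over 64 s, if anything falls off the work surface, if the arm or the gripper's body presses on something with over 40 N, if the wrist force passes 120 N, or if a joint passes its speed limit or range.

ROBOT

A 6-joint arm with a two-finger parallel gripper is mounted at the origin on the work surface. World frame = base frame: x ahead of the robot, y to its left, z up, the work surface at z = 0. Lengths are in m, angles in rad, forces in N, time in s.
With the tool pointing down it reaches from about 0.375 to 0.9 m from the base axis. Payload 3.1 kg.
Tool frame: the origin (TCP) lies at the centre of the arm's flange, where the gripper is bolted on; the fingertips stand 173 mm ahead of it and the grasp point (between the pads) lies 155 mm ahead of it; z points along the fingers, x is the direction in which the jaws open and shut, and the axes are right-handed (so a half turn about z gives the same grasp; the last joint's range is limited). The gripper opens to 85 mm and grips with 20 to 120 N. Pads are 22 mm wide; open, the fingers measure 114 mm over their backs; the gripper's body (76 mm by 85 mm) begins 54 mm behind the grasp point. The pads swing forward as they close: fully open they stand 13 mm farther back than shut.
Start: joints at [0.961, 0.527, 1.433, -0, 1.181, -0.178], TCP at [0.262, 0.568, 0.405] pointing down, gripper open.
Joint ranges: [-3.08, 3.08], [-0.75, 2.2], [0.22, 2.44], [-1.43, 4.57], [0, 2.65], [-2.85, 2.85]. Speed limits (rad/s): [2.79, 2.79, 3.14, 3.14, 3.14, 3.14].

INTERFACE

Orientations are given as a unit quaternion [x, y, z, w].
In Python, from station import manip gives the robot as it stands.
- The arm moves only by the shell command python3 -m jog 'ROWS' [OPENING] [FORCE]. ROWS is JSON, a list that holds one entry, the list of rows, each a list of 4 numbers: the shift along the world's x, y, z in mm, then the turn about the world's z in degrees. A call has exactly 8 rows; each row shifts and turns the commanded pose from where the row before left it; what a row does not reach is not made up. A row lasts 1/8 s, in which the tool goes at most 62.5 mm and 10.7 degrees, less where a joint would pass 70% of its speed; a pose out of reach is approached as far as the arm can. A call is refused whole if a number of a shift passes 62.5 or a number of a turn 10.7, either way. A call with a gripper value outside its range is refused whole. OPENING is the opening in per cent of the stroke, from 0 (shut) to 100 (fully open), set as the call begins (- or left out, the last holds). The fingers move at their own pace and stop on an object; FORCE is the grip in N (left out, the last holds). Time passes only in rows, so rows that do not move let the fingers close, or fill a call up. It gives the time, the measured TCP pose, the force and the opening at its end, in the units of the state.
- manip.sense(): the state, without advancing time (a new reading comes with each control period).
- manip.snapshot(name): name is "side" or "top" or "wrist"; returns the picture (384x512x3 uint8, red, green, blue); there is no depth.
- manip.camera_info(name): a dict with "fx", "fy", "cx", "cy" (pixels), "R" (3x3) and "t" (3): a world point X has camera coordinates R X + t. Camera axes: x right, y down, z forward; pixel columns grow to the right and rows downward; lengths in m; the calibration is good to about 2 mm. A picture is of the moment at which its call begins: read the wrist's pose just before it. camera_info takes no time and is no camera call; for the wrist camera it gives the pose at the moment of the call.
- manip.sign_off(): hands the job in, once; it reports no verdict.
The state is a dict: "t": time; "q": joint angles; "qd": joint speeds; "tau": joint torques, N m; "tcp_pos": TCP position; "tool_rot": TCP orientation; "force": force on the tool from outside, world axes, zero at the start; "ft_torque": the same for the moment, N m; "finger_gap": opening from 0.0 (shut) to 1.0 (fully open).
Only numpy, scipy, OpenCV 4.12 (cv2) and the standard library are available. Lean on these libraries where they do the work, as an engineer would, in place of code of your own. Each camera call takes 0.05 s, during which the arm holds its last target. There are 200 camera calls.

## Working session

There is one attempt and no reset: what is moved stays moved. The work goes in short steps, Python scripts to look and compute and a shell command to move; the robot and the scene stay as the last step left them, time stands still between calls to the robot, and variables do not carry over. Pictures are saved under pics/ and viewed, about 8 in all and at most 12, crops included, and the job is handed in when it is done.

```bash
mkdir -p pics; cat > h.py <<'E'
import numpy as np, cv2
from station import manip
def snap(n,f):
    ci=manip.camera_info(n); im=manip.snapshot(n); cv2.imwrite(f'pics/{f}.png',cv2.cvtColor(im,cv2.COLOR_RGB2BGR)); np.save(f'pics/{f}.npy',np.array([ci],dtype=object),allow_pickle=True); return im,ci
def load(f): return cv2.imread(f'pics/{f}.png'), np.load(f'pics/{f}.npy',allow_pickle=True)[0]
def ray(ci,u,v):
    R=np.array(ci['R']);t=np.array(ci['t']); d=R.T@np.array([(u-ci['cx'])/ci['fx'],(v-ci['cy'])/ci['fy'],1]); return -R.T@t,d/np.linalg.norm(d)
def onz(ci,u,v,z):
    o,d=ray(ci,u,v); return o+d*(z-o[2])/d[2]
def proj(ci,X):
    c=np.array(ci['R'])@np.array(X)+np.array(ci['t']); return ci['fx']*c[0]/c[2]+ci['cx'],ci['fy']*c[1]/c[2]+ci['cy']
E
python3 - <<'E'
from h import *
for n in('top','side'):
    im,ci=snap(n,n); print(n,ray(ci,256,192),ci['fx'])
print(manip.sense())
t=cv2.imread('pics/top.png'); cv2.imwrite('pics/top2.png',cv2.resize(t,(800,600),interpolation=cv2.INTER_CUBIC))
t=cv2.imread('pics/side.png'); cv2.imwrite('pics/side2.png',cv2.resize(t,(800,600),interpolation=cv2.INTER_CUBIC))
E
```

```text
top (array([ 0.33785846, -0.00755149,  1.28011096]), array([ 0.17800335,  0.01248923, -0.98395062])) 416.0121879092594
side (array([ 0.52762152, -0.86656615,  0.82171277]), array([ 0.04200406,  0.77035133, -0.63623462])) 377.4757104255796
{'t': 0.1, 'q': array([ 9.60501858e-01,  5.28389720e-01,  1.43378267e+00,  1.37568797e-05,
        1.18140757e+00, -1.78514910e-01]), 'qd': array([ 0.00028111, -0.00233936, -0.0034995 ,  0.00024866, -0.0014388 ,
        0.00121001]), 'tau': array([ 3.02253584e-04, -4.43307889e+01, -1.78586197e+01, -2.62234471e-04,
        3.92264163e-03, -3.86558071e-06]), 'tcp_pos': array([0.2613541 , 0.56738938, 0.40381828]), 'tool_rot': array([ 8.42167161e-01,  5.39215621e-01, -9.21083734e-04,  3.72805951e-04]), 'force': array([ 0.49736334,  0.84940582, -0.45062135]), 'ft_torque': array([0.00258568, 0.026147  , 0.03526765]), 'finger_gap': 1.0006803275252676}
```

View pics/top2.png

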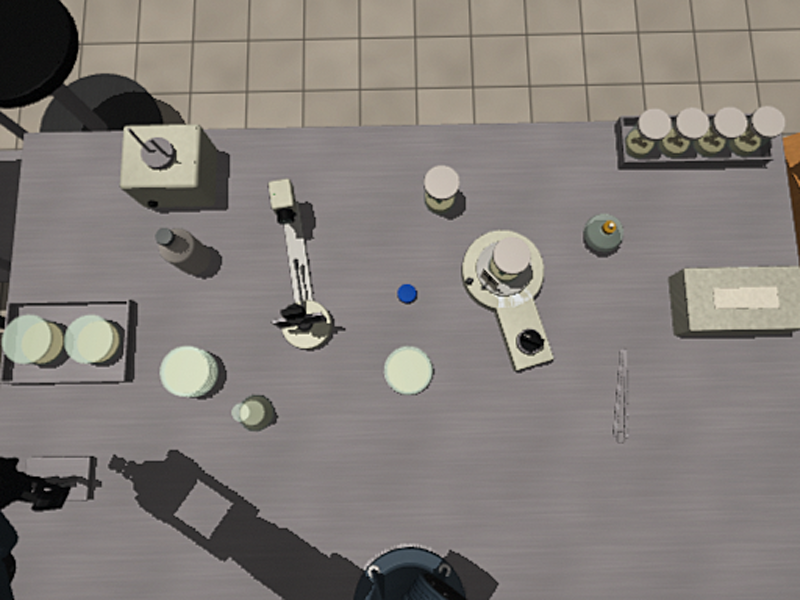

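View pics/side2.png

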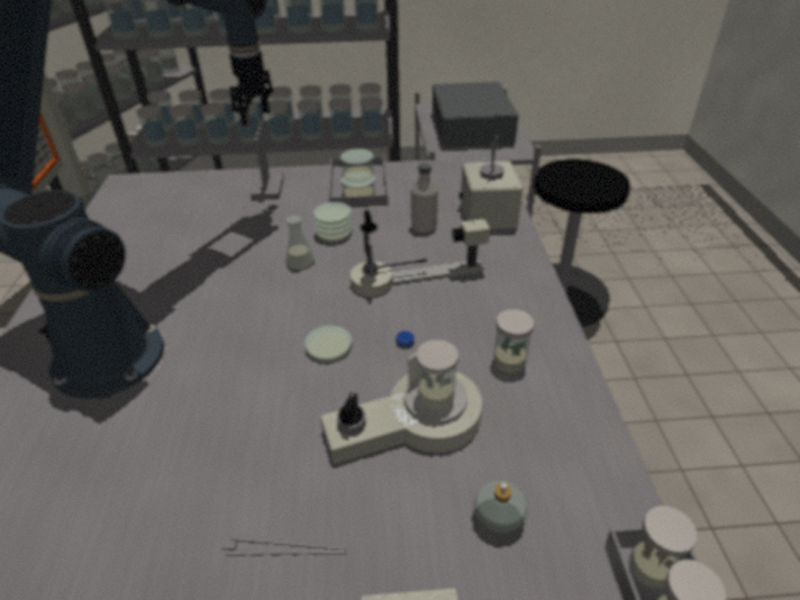

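Top view (×1.56): mirror foot ~(307,325), stand disc ~(502,270), knob ~(530,341), pointer side of the platter at ~(470,282). The mirror is at rest. Now computing rough positions.

```bash
python3 - <<'E'
from h import *
im,ci=load('top'); s=1.5625
hsv=cv2.cvtColor(im,cv2.COLOR_BGR2HSV)
for n,u,v,z in [('stand',502,270,.04),('knob',530,341,.09),('foot',307,325,.03),('camhead',282,190,.121),('grip',293,312,.183),('tailend L',517,370,.04),('tail R',552,360,.04),('pointer',470,282,.05),('dish',408,370,.01),('cap',407,294,.01),('pjar',442,182,.104)]:
    print(n,onz(ci,u/s,v/s,z).round(3))
m=(im.min(2)>175).astype(np.uint8)
for name,(x0,y0,x1,y1) in dict(foot=(170,180,225,230),stand=(285,140,355,240)).items():
    mm=np.zeros_like(m); mm[y0:y1,x0:x1]=m[y0:y1,x0:x1]
    c=max(cv2.findContours(mm,0,2)[0],key=cv2.contourArea); print(name,cv2.boundingRect(c),cv2.contourArea(c))
c=manip.camera_info('wrist'); S=manip.sense(); print(ray(c,256,192),c['fx'],S['tcp_pos'], np.array(c['R']).round(2))
cv2.imwrite('pics/topc.png',np.hstack([cv2.resize(im[140:250,285:365],(400,550),interpolation=2),cv2.resize(im[110:230,160:233],(365,550),interpolation=2)]))
E
```

```text
stand [ 0.618 -0.192  0.04 ]
knob [ 0.472 -0.23   0.09 ]
foot [0.518 0.19  0.03 ]
camhead [0.761 0.225 0.121]
grip [0.519 0.19  0.183]
tailend L [ 0.423 -0.212  0.04 ]
tail R [ 0.441 -0.279  0.04 ]
pointer [ 0.593 -0.128  0.05 ]
dish [ 0.429 -0.005  0.01 ]
cap [ 0.579 -0.006  0.01 ]
pjar [ 0.777 -0.076  0.104]
foot (181, 209, 26, 14) 125.0
stand (297, 148, 49, 44) 684.5
(array([0.19979453, 0.59508181, 0.3711268 ]), array([ 0.24063978, -0.11281964, -0.96403539])) 291.5413767223709 [0.2613541  0.56738938 0.40381828] [[ 0.42  0.91 -0.  ]
 [ 0.88 -0.4   0.26]
 [ 0.24 -0.11 -0.96]]
```

View pics/topc.png

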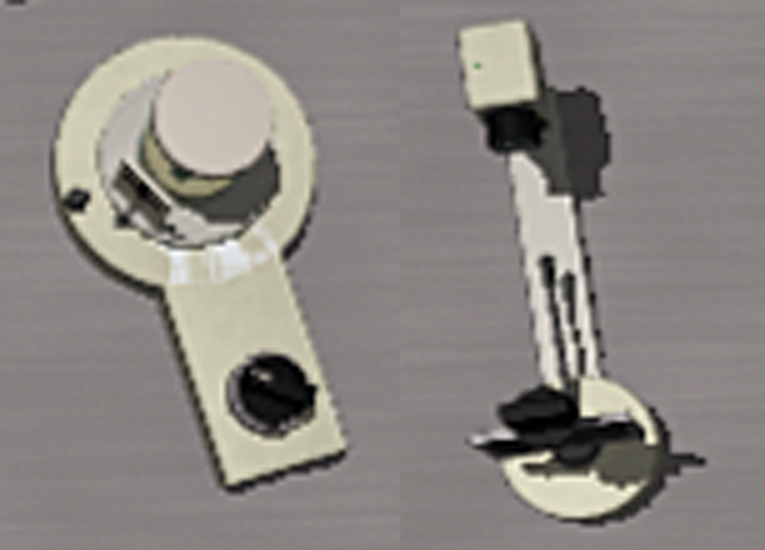

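Stand crop shows the index tab at crop (77,199), and the pointer under the card at (123,218). The mirror is edge-on to its bar at rest. Getting the angles.

```bash
python3 - <<'E'
from h import *
im,ci=load('top')
def p(cx,cy,z,x0=285,y0=140): return onz(ci,x0+cx/5-.4,y0+cy/5-.4,z)[:2]
c=p(184,165,.04)   # body circle
idx=p(77,199,.05); ptr=p(123,220,.05); k=p(275,388,.098)
ang=lambda v:np.degrees(np.arctan2(v[1],v[0]))
print(c,k,np.hypot(*(c-k)),'standx',ang(c-k))
for n,q in('idx',idx),('ptr',ptr): print(n,q,np.hypot(*(q-c)),ang(q-c))
print('tail L,R',p(228,490,.04),p(345,450,.04))
f=p(585,448,.03,160-80,110); h=p(499,66,.121,80,110)
E
```

```text
[ 0.61859564 -0.19235899] [ 0.47425329 -0.22960124] 0.14906943908121098 standx 14.467544458886259
idx [ 0.59654184 -0.12539891] 0.07049838351323263 108.22968229733227
ptr [ 0.58308511 -0.15262759] 0.053287723051416436 131.78923420675773
tail L,R [ 0.42078109 -0.20945213] [ 0.44319173 -0.28004943]
```

```bash
python3 -m jog '[[[20,-62,10,-10],[20,-62,10,-10],[20,-62,10,-10],[20,-62,10,-10],[20,-62,10,-10],[20,-62,10,0],[20,-62,0,0],[20,-62,0,0]]]' 100; python3 -m jog '[[[20,-50,0,0],[20,-50,0,0],[10,-50,0,0],[0,-50,0,0],[0,-50,0,0],[0,-40,0,0],[0,0,0,0],[0,0,0,0]]]'
```

```text
t: 1.1
tcp_pos: [0.4138, 0.094, 0.4618]
tool_rot: [0.991, 0.133, 0.0, -0.0]
force: [1.3, -0.9, 0.5]
finger_gap: 0.999
t: 2.1
tcp_pos: [0.4633, -0.1936, 0.4611]
tool_rot: [0.991, 0.133, -0.001, -0.001]
force: [-0.0, 0.5, 0.5]
finger_gap: 0.999
```

```bash
python3 - <<'E'
from h import *
im,ci=snap('wrist','w1'); print(ray(ci,256,192))
for X in ([.618,-.192,.04],[.473,-.23,.09]): print(proj(ci,X))
cv2.imwrite('pics/w1b.png',cv2.resize(cv2.imread('pics/w1.png'),(800,600),interpolation=2))
E
```

```text
(array([ 0.44511717, -0.12911147,  0.42852482]), array([ 0.06835143, -0.25495995, -0.96453279]))
(np.float64(365.1060889879665), np.float64(191.93167304249113))
(np.float64(256.6207514207582), np.float64(201.55034235249803))
```

View pics/w1b.png

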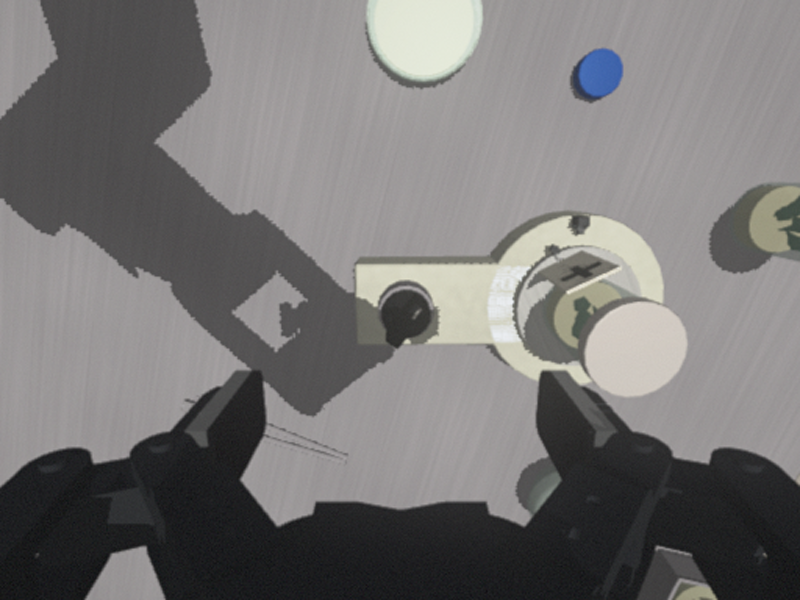

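Wrist view: knob disc ~(407,310), bar pointing down-left to (397,345), pointer tip ~(551,247), index tab ~(580,222) with its tip ~(579,233), body circle x 493–663.

```bash
python3 - <<'E'
from h import *
im,ci=load('w1'); s=1.5625
p=lambda u,v,z: onz(ci,u/s-.2,v/s-.2,z)[:2]
ang=lambda v:np.degrees(np.arctan2(v[1],v[0]))
m=cv2.inRange(im,(120,150,150),(255,255,255)); 
c=p(578,298,.04); k=p(407,308,.07); idx=p(579,234,.05); ptr=p(551,247,.05)
print('c',c,'k',k,np.hypot(*(c-k)),ang(c-k)); print('tail edges dir',ang(p(485,258,.04)-p(360,259,.04)),ang(p(485,345,.04)-p(360,344,.04)))
c2=(c+np.array([.6186,-.1924]))/2
for q in idx,ptr: print(q,np.hypot(*(q-c)),ang(q-c),'|',np.hypot(*(q-c2)),ang(q-c2))
print('bar end',p(397,343,.098)-k, ang(p(397,343,.098)-k))
r=im[180:225,238:285]; cv2.imwrite('pics/w1k.png',np.hstack([cv2.resize(r,(400,400),interpolation=2),cv2.resize(im[130:200,320:400],(400,400),interpolation=2)]))
E
```

```text
c [ 0.62341505 -0.18842781] k [ 0.47753205 -0.22874053] 0.15135047065598953 15.447390247883686
tail edges dir 15.741194345448516 14.796255655861703
[ 0.59974319 -0.13521091] 0.058244274624395284 113.98038081768237 | 0.0591569333697215 111.06681010594232
[ 0.58112787 -0.15151165] 0.05613384798713196 138.8794660090202 | 0.05571151297666715 135.71080043855028
bar end [-0.00246559 -0.0213755 ] -96.57980536817442
```

View pics/w1k.png

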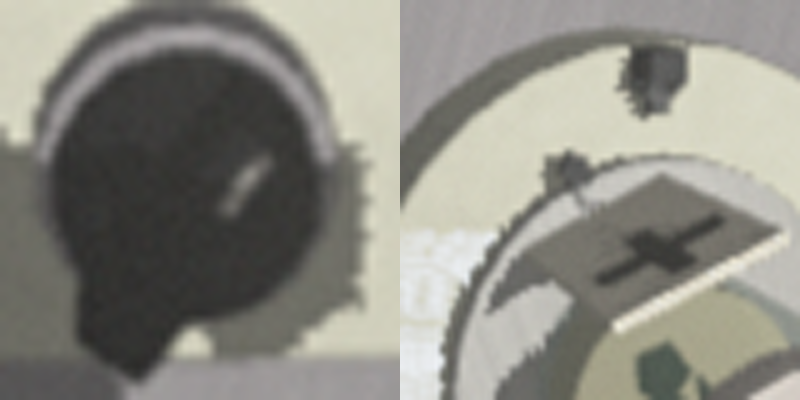

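```bash
python3 - <<'E'
from h import *
im,ci=load('w1')
P=onz(ci,353.3,157.3,.05)[:2]; I=onz(ci,369.7,148.8,.05)[:2]
d=np.linalg.norm(P-I); print(P,I,d,'deg',np.degrees(2*np.arcsin(d/2/.063)))
# centre from radii
e=(I-P)/d; a=(d*d+.062**2-.064**2)/2/d; h=np.sqrt(.062**2-a*a); n=np.array([-e[1],e[0]])
for s in(1,-1):
  c=P+a*e+s*h*n; print(c,[np.degrees(np.arctan2(*(q-c)[::-1])) for q in(P,I)])
k=onz(ci,238+190/8.5-.3,180+185/8.9-.3,.066); print(k)
# mirror from top view
t,ct=load('top')
f=onz(ct,160+(585-400)/5-.4,110+448/4.583-.4,.03)[:2]; h=onz(ct,160+(499-400)/5-.4,110+66/4.583-.4,.121)[:2]
print('foot',f,'head',h,np.linalg.norm(h-f),np.degrees(np.arctan2(*(h-f)[::-1])))
E
```

```text
[ 0.58194537 -0.15050095] [ 0.59856422 -0.1345167 ] 0.023058233701307836 deg 21.08931683786326
[ 0.54354337 -0.10182563] [np.float64(-51.72860582731845), np.float64(-30.716996534048846)]
[ 0.62908943 -0.19076803] [np.float64(139.49841842259676), np.float64(118.48680912932714)]
[ 0.47889775 -0.23458203  0.066     ]
foot [0.52004931 0.1894274 ] head [0.75401085 0.22813265] 0.23714151761738744 9.393604108372571
```

```bash
python3 -m jog '[[[5,-10,-20,-10],[5,-10,-30,-10],[3,-10,-30,-10],[0,-7,-30,-1],[0,0,-30,0],[0,0,-20,0],[0,0,0,0],[0,0,0,0]]]'
python3 - <<'E'
from h import *
im,ci=snap('wrist','w2')
print(proj(ci,[.476,-.231,.098]),proj(ci,[.476,-.231,.066]))
cv2.imwrite('pics/w2b.png',im[60:380,100:420,::-1])
E
```

```text
t: 3.15
tcp_pos: [0.4771, -0.2304, 0.3024]
tool_rot: [0.991, -0.136, 0.001, 0.0]
force: [1.5, -0.1, 0.4]
finger_gap: 1.0
(np.float64(254.9758875851952), np.float64(222.84272862022132)) (np.float64(255.10893775435778), np.float64(206.81688246890735))
```

View pics/w2b.png

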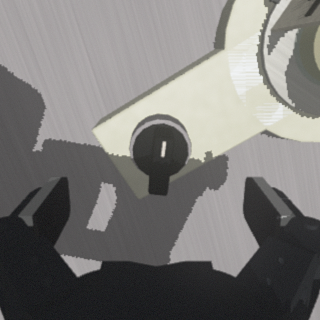

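Wrist view at low height: the bar stands upright in the picture at full-frame u≈260 against 255 predicted, so it needs ~3.5 mm to the right. The jaw direction matches the bar. Going down and gripping.

```bash
python3 -m jog '[[[2,-1,-20,0],[1,0,-20,0],[0,0,-17,0],[0,0,0,0],[0,0,0,0],[0,0,0,0],[0,0,0,0],[0,0,0,0]]]' && python3 -m jog '[[[0,0,0,0],[0,0,0,0],[0,0,0,0],[0,0,0,0],[0,0,0,0],[0,0,0,0],[0,0,0,0],[0,0,0,0]]]' 0 30
```

```text
t: 4.2
tcp_pos: [0.4798, -0.2321, 0.245]
tool_rot: [0.991, -0.137, 0.0, 0.0]
force: [1.1, 0.0, -0.8]
finger_gap: 1.002
t: 5.2
tcp_pos: [0.4798, -0.2323, 0.2447]
tool_rot: [0.991, -0.137, 0.0, 0.0]
force: [-0.6, -1.2, 1.2]
finger_gap: 0.144
```

```bash
python3 -m jog '[[[0,0,0,-6],[0,0,0,-6],[0,0,0,-6],[0,0,0,-6],[0,0,0,-6],[0,0,0,-6],[0,0,0,-4],[0,0,0,0]]]'
python3 - <<'E'
from h import *
im,ci=snap('wrist','w3'); im2,_=snap('top','top3')
a=cv2.resize(im2[145:215,285:365,::-1],(400,350),interpolation=2)
b=cv2.resize(im[:,:,::-1],(400,300))
cv2.imwrite('pics/c3.png',np.hstack([a,cv2.copyMakeBorder(b,0,50,0,0,0)]))
E
```

```text
t: 6.2
tcp_pos: [0.481, -0.2332, 0.2448]
tool_rot: [0.884, -0.467, 0.003, 0.0]
force: [4.5, -3.7, -2.8]
finger_gap: 0.144
```

View pics/c3.png

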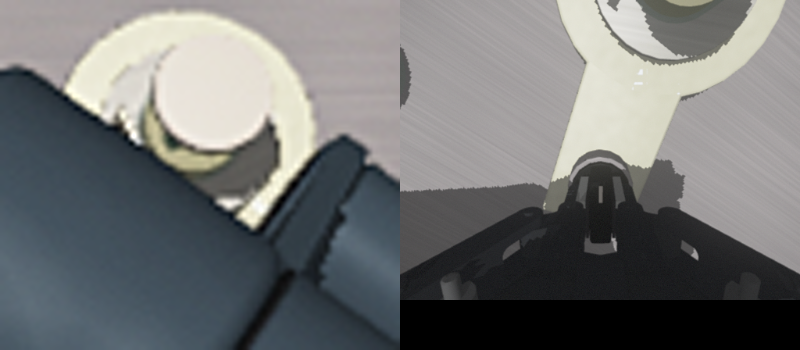

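```bash
python3 -m jog '[[[0,0,0,0],[0,0,0,0],[0,0,0,0],[0,0,30,0],[0,0,40,0],[0,5,50,10],[0,10,50,10],[0,15,40,10]]]' 100
python3 -m jog '[[[0,10,10,10],[0,10,0,10],[0,10,0,10],[0,0,0,10],[0,0,0,0],[0,0,0,0],[0,0,0,0],[0,0,0,0]]]'
python3 - <<'E'
from h import *
im,ci=snap('wrist','w4')
u,v=map(int,proj(ci,[.60,-.138,.05])); print(u,v); np.save('pics/uv.npy',[u,v])
u0,v0=max(u-40,0),max(v-30,0)
cv2.imwrite('pics/w4b.png',np.hstack([cv2.resize(im[:,:,::-1],(400,300)),cv2.resize(im[v0:v0+60,u0:u0+80,::-1],(400,300),interpolation=2)])); print(u0,v0)
E
```

```text
t: 7.3
tcp_pos: [0.4794, -0.2017, 0.4567]
tool_rot: [0.975, -0.22, 0.001, 0.0]
force: [0.2, 0.5, -0.5]
finger_gap: 0.998
t: 8.3
tcp_pos: [0.4797, -0.1722, 0.4646]
tool_rot: [0.992, 0.124, -0.0, -0.0]
force: [1.0, 0.1, -0.3]
finger_gap: 1.004
351 161
311 131
```

View pics/w4b.png

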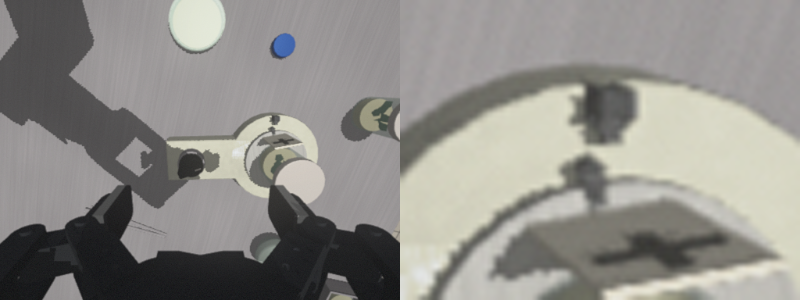

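```bash
python3 - <<'E'
from h import *
im,ci=load('w4')
g=cv2.cvtColor(im,cv2.COLOR_BGR2GRAY)
f=lambda u,v: onz(ci,311+(u-400)/5-.4,131+v/5-.4,.05)[:2]
c=np.array([.623,-.190])
print('c px',[ (a-o)*5 for a,o in zip(proj(ci,[*c,.05]),(311,131))])
for n,uv in dict(Itip=(607,145),Ibody=(612,112),Ptip=(590,158),Pbody=(595,183)).items():
    q=f(*uv); d=q-c; print(n,q,np.hypot(*d),np.degrees(np.arctan2(d[1],d[0])))
print(np.linalg.norm(f(607,145)-f(590,158)))
print(g[144:176,340:362])
E
```

```text
c px [np.float64(218.38773212914134), np.float64(355.1662435683794)]
Itip [ 0.60008869 -0.13537964] 0.05923100551112804 112.75632635161266
Ibody [ 0.59848302 -0.12680584] 0.06778336758970721 111.20439880251466
Ptip [ 0.59687611 -0.13976298] 0.056623452350677186 117.47500869752147
Pbody [ 0.60035527 -0.14578929] 0.04967263811295139 117.12152830278065
0.005434555890395117
[[140 133 130 126 125 123 121 123 123 122 125 129 131 134 135 135 137 140
  143 149 153 155]
 [116 116 116 114 112 115 113 114 115 117 118 117 119 121 120 120 121 120
  123 128 136 142]
 [114 113 113 113 111 113 111 106 114 117 117 118 122 123 124 122 120 128
  125 123 123 126]
 [115 116 115 118 122 126 126 109  94 100 108 114 115 102 116 141 165 183
  185 179 172 166]
 [134 156 166 169 178 190 198 171  85  70  82  85  82  78  83  97 121 157
  193 208 207 205]
 [196 202 205 205 208 210 214 184  83  63  65  79  91  90  86  87  90 117
  172 212 214 213]
 [211 212 212 213 199 158 150 133  71  61  68  80  96  96  93  91  89 110
  165 212 213 214]
 [212 212 212 214 210 175 119 101  66  63  69  81  93  94  96  93  92 107
  
[... 1549 characters left out ...]
6 106 149 178 184 186 187 189
  191 191 188 185]
 [103 108 117 130 157 171 183 163 101  90  92 114 164 195 195 196 195 194
  196 196 198 200]
 [123 160 176 183 191 195 202 181 115  91  90 114 161 195 195 196 195 194
  194 194 196 198]
 [183 192 195 196 198 198 202 194 155 112 109 118 155 193 192 194 189 175
  171 162 156 149]
 [198 194 198 200 197 197 200 193 156 124 140 152 162 167 164 155 146 136
  131 132 125 124]
 [198 195 194 197 195 188 180 168 145 122 129 135 137 134 131 126 121 121
  120 121 121 119]
 [193 178 167 168 155 144 138 132 128 118 121 122 122 122 122 122 121 121
  119 120 122 123]
 [145 136 131 132 125 120 123 121 121 122 120 122 121 122 122 121 123 121
  122 122 123 121]]
```

Wrist view: pointer tip at about (348.3,162) and index tip at (352.5,159), with the shadow to the left ignored. The gap along the rim is ~5.5–6 mm, so the knob needs about 11° more clockwise. Regripping the same way.

```bash
python3 -m jog '[[[0,-10,0,-10],[0,-15,-10,-10],[0,-20,-20,-10],[0,-15,-30,-10],[0,0,-30,-10],[0,0,-30,-10],[0,0,-20,-10],[0,0,0,0]]]'
python3 -m jog '[[[0,0,-30,0],[0,0,-30,0],[0,0,-20,0],[0,0,0,0],[0,0,0,0],[0,0,0,0],[0,0,0,0],[0,0,0,0]]]'
python3 -m jog '[[[0,0,0,0],[0,0,0,0],[0,0,0,0],[0,0,0,0],[0,0,0,0],[0,0,0,0],[0,0,0,0],[0,0,0,0]]]' 0 30
python3 -m jog '[[[0,0,0,-4],[0,0,0,-4],[0,0,0,-3],[0,0,0,0],[0,0,0,0],[0,0,0,0],[0,0,0,0],[0,0,0,0]]]'
python3 -m jog '[[[0,0,0,0],[0,0,0,0],[0,0,0,0],[0,0,30,0],[0,0,40,0],[0,5,50,10],[0,10,50,10],[0,15,50,10]]]' 100
python3 -m jog '[[[0,10,0,10],[0,10,0,10],[0,10,0,10],[0,0,0,10],[0,0,0,10],[0,0,0,0],[0,0,0,0],[0,0,0,0]]]'
python3 - <<'E'
from h import *
im,ci=snap('wrist','w5')
u,v=map(int,proj(ci,[.60,-.138,.05])); u0,v0=u-40,v-30;print(u0,v0,proj(ci,[.623,-.19,.05]))
cv2.imwrite('pics/w5b.png',cv2.resize(im[v0:v0+60,u0:u0+80,::-1],(800,600),interpolation=0))
E
```

```text
t: 9.35
tcp_pos: [0.4793, -0.2319, 0.3232]
tool_rot: [0.884, -0.467, -0.002, -0.0]
force: [-0.0, -0.9, -0.6]
finger_gap: 0.998
t: 10.35
tcp_pos: [0.4798, -0.2322, 0.2451]
tool_rot: [0.884, -0.467, 0.0, 0.0]
force: [-0.2, 0.6, -1.0]
finger_gap: 1.0
t: 11.35
tcp_pos: [0.4806, -0.2334, 0.2449]
tool_rot: [0.884, -0.467, 0.002, 0.001]
force: [2.0, -5.5, -1.8]
finger_gap: 0.148
t: 12.35
tcp_pos: [0.4808, -0.2337, 0.2449]
tool_rot: [0.835, -0.55, 0.003, 0.001]
force: [2.2, -5.6, -2.6]
finger_gap: 0.145
t: 13.35
tcp_pos: [0.4793, -0.2015, 0.4661]
tool_rot: [0.95, -0.313, -0.0, -0.0]
force: [0.6, 0.4, 0.8]
finger_gap: 1.0
t: 14.35
tcp_pos: [0.4796, -0.1721, 0.4646]
tool_rot: [0.993, 0.115, -0.0, -0.0]
force: [-0.2, 0.1, 0.1]
finger_gap: 0.999
311 129 (np.float64(355.52432436737183), np.float64(200.46735856586693))
```

View pics/w5b.png

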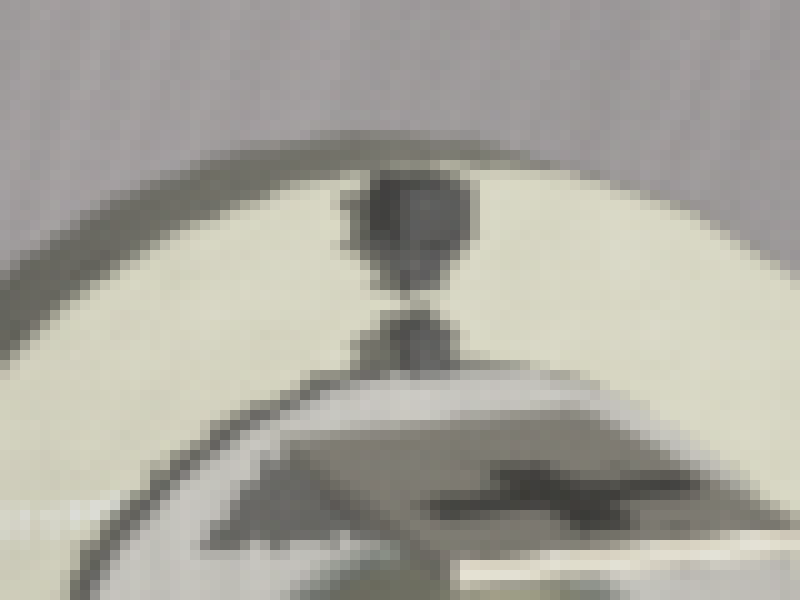

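Wrist view: pointer tip (415,305 in the ×10 crop) sits right at the index tip (420,290), ~2 mm apart, so step 1 is met. Now the mirror.

```bash
python3 -m jog '[[[5,50,0,-4],[5,60,0,0],[5,60,0,0],[5,60,0,0],[5,60,0,0],[5,50,0,0],[5,15,0,0],[0,0,0,0]]]'
python3 - <<'E'
from h import *
im,ci=snap('wrist','w6'); print(manip.sense()['tcp_pos'],proj(ci,[.52,.19,.183]),proj(ci,[.52,.19,.03]))
cv2.imwrite('pics/w6b.png',cv2.resize(im[:,:,::-1],(800,600),interpolation=2))
E
```

```text
t: 15.4
tcp_pos: [0.5149, 0.1833, 0.4644]
tool_rot: [0.997, 0.081, -0.0, 0.0]
force: [-0.0, 0.1, -0.5]
finger_gap: 0.998
[0.51478888 0.18236812 0.46438384] (np.float64(263.7916360055632), np.float64(183.64070840324175)) (np.float64(261.01208926564016), np.float64(157.25034857374908))
```

View pics/w6b.png

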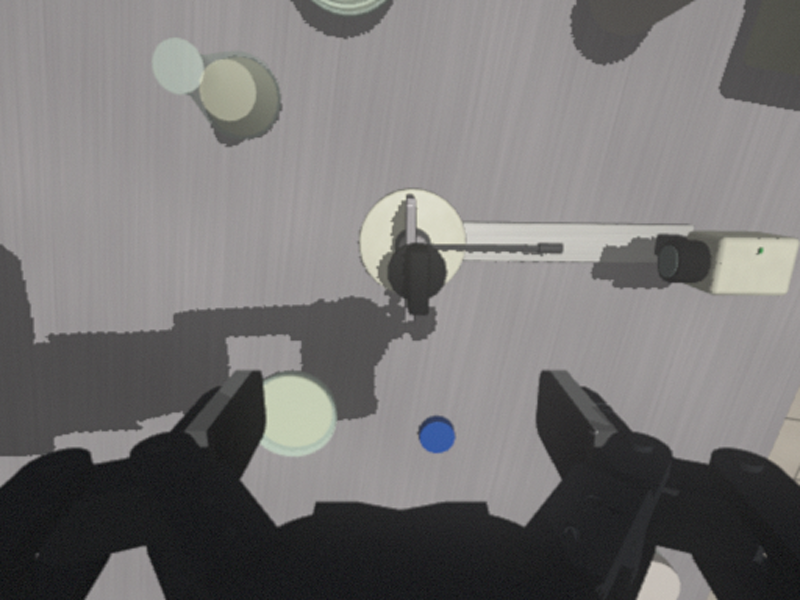

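Wrist view: foot centre ~(413,242), grip disc ~(417,270), needle from there to (563,248), bar edges (467,223)–(693,226), head back edge at u≈795.

```bash
python3 - <<'E'
from h import *
im,ci=load('w6'); s=1.5625
p=lambda u,v,z: onz(ci,u/s-.2,v/s-.2,z)[:2]
ang=lambda v:np.degrees(np.arctan2(v[1],v[0]))
f=p(413,242,.03); print('foot',f,'disc',p(417,270,.153),'barend',p(420,313,.183))
tip=p(563,248,.044); print('needle',np.hypot(*(tip-f)),ang(tip-f))
print('bar',ang(p(693,226,.015)-p(467,223,.015)),ang(p(655,262,.015)-p(467,260,.015)))
hd=(p(792,293,.121)+p(798,239,.121))/2; print('headback',hd,np.hypot(*(hd-f)),ang(hd-f))
# triangulate tag from w1.. cross centre in w5 (crop x10 at (565,495))
i5,c5=load('w5'); it5=onz(c5,311+41.8-.5,129+29.3-.5,.05)[:2]; t5=onz(c5,311+57-.5,129+49.3-.5,.1)[:2]
print('tag w5',t5,'idx',it5)
for F in (f,(f+np.array([.52,.1895]))/2):
  for a in(7.5,9.4):
    print(F,a,'mirror turn',(a-ang(t5-F))/2)
E
```

```text
foot [0.52363767 0.19421327] disc [0.52289217 0.19422261] barend [0.52679665 0.17579168]
needle 0.12806436784389205 7.966708577416931
bar 8.618539345691584 8.754878358193015
headback [0.78322616 0.23306317] 0.2624795198109324 8.511688242172207
tag w5 [ 0.60699619 -0.14963389] idx [ 0.6002926  -0.13502062]
[0.52363767 0.19421327] 7.5 mirror turn 41.93637400320637
[0.52363767 0.19421327] 9.4 mirror turn 42.88637400320637
[0.52181884 0.19185663] 7.5 mirror turn 41.74729849815979
[0.52181884 0.19185663] 9.4 mirror turn 42.697298498159796
```

```bash
python3 -m jog '[[[4,5,-20,-1],[4,5,-30,0],[0,0,-30,0],[0,0,-30,0],[0,0,-24,0],[0,0,0,0],[0,0,0,0],[0,0,0,0]]]'
python3 -m jog '[[[0,0,0,0],[0,0,0,0],[0,0,0,0],[0,0,0,0],[0,0,0,0],[0,0,0,0],[0,0,0,0],[0,0,0,0]]]' 0 60
python3 -m jog '[[[0,0,0,-3],[0,0,0,-5],[0,0,0,-6],[0,0,0,-7],[0,0,0,-7],[0,0,0,-6],[0,0,0,-5],[0,0,0,-3]]]'
python3 -m jog '[[[0,0,0,0],[0,0,0,0],[0,0,0,0],[0,0,0,0],[0,0,0,0],[0,0,0,0],[0,0,0,0],[0,0,0,0]]]'
python3 - <<'E'
from h import *
im,ci=snap('wrist','w7'); t,ct=snap('top','top7'); s,cs=snap('side','side7')
print(proj(ci,[.523,.193,.044]),proj(cs,[.523,.193,.1]),proj(cs,[.556,.06,.044]))
a=cv2.resize(im[:,:,::-1],(400,300))
b=cv2.resize(s[130:190,200:280,::-1],(400,300),interpolation=2)
c=cv2.resize(t[140:235,170:360,::-1],(600,300),interpolation=2)
cv2.imwrite('pics/c7.png',np.vstack([np.hstack([a,b]),cv2.copyMakeBorder(c,0,0,0,200,0)]))
E
```

```text
t: 16.45
tcp_pos: [0.5232, 0.1925, 0.3319]
tool_rot: [0.997, 0.072, 0.001, -0.0]
force: [-0.3, -0.2, -1.2]
finger_gap: 1.002
t: 17.45
tcp_pos: [0.5232, 0.193, 0.3309]
tool_rot: [0.997, 0.072, 0.001, -0.0]
force: [3.4, 1.1, 1.2]
finger_gap: 0.125
t: 18.45
tcp_pos: [0.5236, 0.1929, 0.3309]
tool_rot: [0.957, -0.291, 0.001, -0.001]
force: [4.3, 0.6, -0.8]
finger_gap: 0.131
t: 19.45
tcp_pos: [0.5236, 0.1929, 0.3309]
tool_rot: [0.957, -0.29, 0.001, -0.001]
force: [4.6, 0.5, -0.6]
finger_gap: 0.125
(np.float64(255.228241797794), np.float64(189.10259351701168)) (np.float64(236.84891200263777), np.float64(158.0490103925129)) (np.float64(249.16896918961132), np.float64(195.3879687770249))
```

View pics/c7.png

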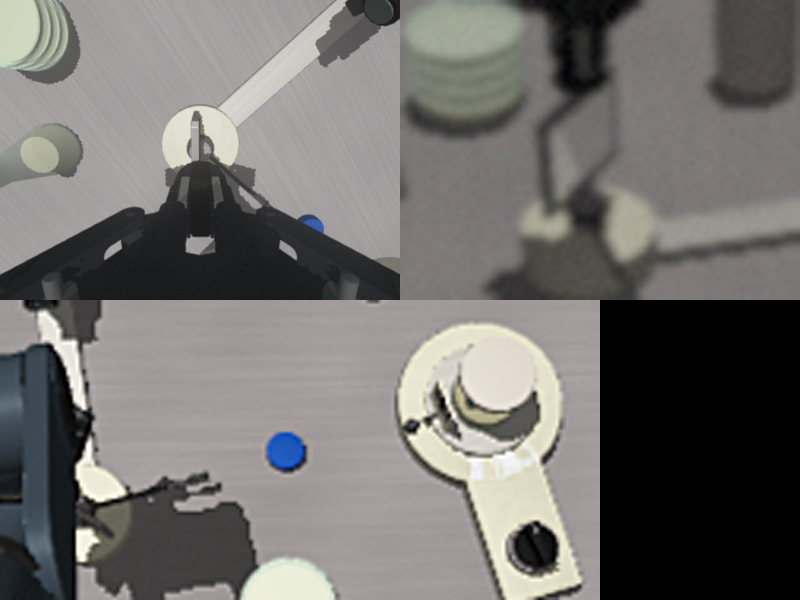

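Combined view: in the top picture the pointer is on the tab and the bystanders are in place. In the wrist picture the needle runs from the hub (205,150) to about (267,208) toward the stand. Checking the angle.

```bash
python3 - <<'E'
from h import *
im,ci=load('w7')
p=lambda u,v: onz(ci,u*1.28,v*1.28,.044)[:2]
a,b=p(215,162),p(266,207); d=b-a; A=np.array([.523,.193])
print(a,b,np.hypot(*(b-A)),'needle slope',np.degrees(np.arctan2(d[1],d[0])),'axis-tip',np.degrees(np.arctan2(*(b-A)[::-1])))
T=np.array([.607,-.1496])-A; print('card',np.degrees(np.arctan2(T[1],T[0])),np.hypot(*T))
cv2.imwrite('pics/w7c.png',cv2.resize(cv2.imread('pics/w7.png')[180:290,230:370],(763,600),interpolation=2))
E
```

```text
[0.52863917 0.16842848] [0.54963248 0.08372907] 0.11246965928162345 needle slope -76.07939772360453 axis-tip -76.30242415245931
card -76.22376034742896 0.35274744506516276
```

View pics/w7c.png

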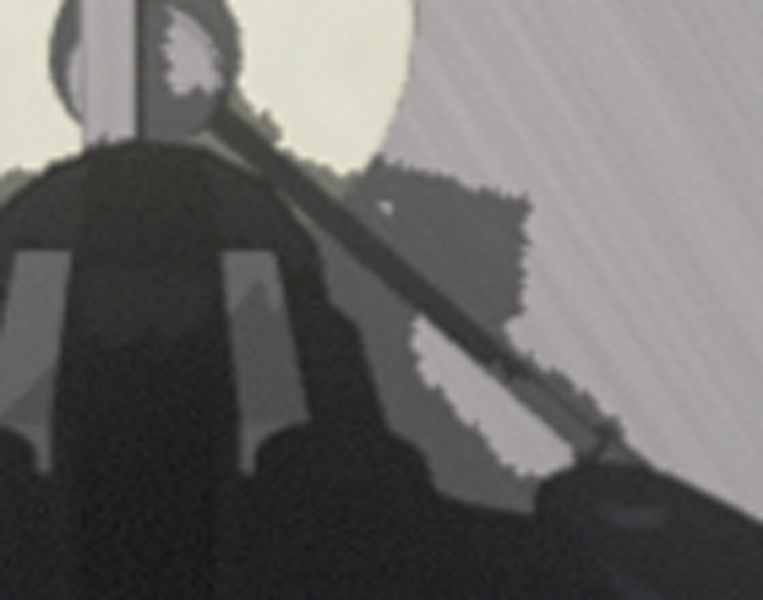

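The needle is at −76.1° to −76.3° and the card at −76.2°. The crop shows the needle running straight along that line. Handing in.

```bash
python3 - <<'E'
from h import *
s=manip.sense(); print(s['t'],s['finger_gap'],s['tcp_pos']); print(manip.sign_off())
E
```

```text
19.6 0.12931068080879476 [0.52356038 0.19293586 0.33086059]
the job is handed in; nothing more can be done
None
```

I handed the job in at 19.6 s, with the pointer on the index tab and the gripper still holding the mirror grip. `sign_off()` gives no verdict.

- **Knob:** I turned it about 51° clockwise in two grips (40°, then 11°). The first turn left the pointer about 6 mm short, because I had read its shadow as the tip. After the second turn the wrist picture showed the tips about 2 mm apart. The last top view, taken with the mirror held, still shows the pointer on the tab.
- **Mirror:** I pinched the grip with 60 N and turned it 42° clockwise. The needle measured −76.1° to −76.3° from the world's x axis, against −76.2° for the card as seen from the mirror axis. The difference is at most about 1 mm at the card, and the limit is 30 mm. The camera calibration (about 2 mm) adds to that.
- **Grip at hand-in:** the fingers were stopped on the bar at about 11 mm, where the bar is given as 12 mm. The arm was still, and the grasp point was about 8 mm above the middle of the grip.
- **Other objects:** the arm stayed well away from the jar and the other objects, and those visible in the last pictures looked undisturbed. I did not measure their positions again.

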